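# Unclip the filter cover of the bench air cleaner

## Task

The small air cleaner on the bench is due for its new filter: press the snap tab at the front of its top cover inward until the cover's front edge springs up, then lift the cover off by the rib on its top and lay it gently on the bench, right way up, clear of the cleaner. The tab is thin plastic that breaks at about 20 N, so press it lightly and do not pull at the cover while it is still latched. Leave everything else on the bench where it is.

Things in the scene. Friction and masses are not known exactly. Their poses are not given: they have to be found in the camera images.
- air_cleaner: low grey box, 160 mm front to back (x), 150 mm wide (y), 80 mm high, 5 mm walls; it stands firmly and does not move. Origin under its centre on the bench, z up. Its -x side is the front, turned roughly to the robot: snap tab in the middle of the upper front wall, small rocker switch to the right. Ledges in the front wall hold the tab's ears; slots in the rear wall hold two lugs of the cover
- cover: dark grey slotted plastic cover in the cleaner's top, plate 147 (x) x 137 (y) x 4 mm, 0.16 kg, two skirts below, grip rib on top; loose, held by tab and rear lugs. Origin at its centre, level with the skirts' lower edges, 36 mm below the plate's top; axes as the cleaner's while closed. Origin height: closed 44 mm, laid on its skirts on the bench 0; skirts clear the cleaner's rim at 80 mm
- tab: flexing snap tab of the cover, dark grey, 26 mm wide, hanging 29 mm down from its root at the cover's front edge; push pad on its outer face, an ear at each side. Origin at the root; axes as the cover's when unpressed. Pushing the pad 4 to 5 mm inward (cleaner's +x, level) frees the ears: about 6 N at first, 2.5 to 4.5 N once free. Hard stop at 11 mm, springs back when let go
- tab_pad (a point): centre of the outer face of the push pad (24 mm wide, 16 mm high), 56 mm above the bench and 10.5 mm proud of the cleaner's front wall while closed
- cover_grip (a point): grip point in the cover's rib, on its middle. The rib is 12 mm thick (cover y), 52 mm long (cover x), 22 mm high above the cover's top face; this point is 8 mm below the rib's top, 50 mm above the cover's origin, 94 mm above the bench while closed. Grip across the thickness from above. Gripped hard, the cover hangs about 0.25 rad tipped (rear low) and settles level as its skirts meet the bench
- cover_front (a point): middle of the front top edge of the cover plate, 80 mm above the bench while closed. Once the tab lets go, two spring plungers (5.5 N, 3.5 N when out) raise it to about 95 mm and hold it there, so the latch stays open. The rear lugs reach 3.5 mm under a bar: lifted straight up by the rib, the front rises first, the cover tips and draws them out within about 25 mm
- spool: bystander: spool of dark brown waxed thread, standing, 40 mm wide, 55 mm high, loose behind the cleaner on the left. Origin at its underside, within 10 mm of its axis
- rivet_dish: bystander: small metal dish of brass rivets, 71 mm across, 16 mm high, loose near the front edge of the bench, left of the cleaner. Origin under its centre
- masking_roll: bystander: roll of masking tape lying flat, 94 mm across, 25 mm high, loose behind the cleaner, right of the spool. Origin under its centre

How it is judged:
On the way, in this order (a step that is already met when the one before it is completed fails the run):
1. the tab is pressed in and the cover's front edge has sprung up by at least 9 mm (z of cover_front in the frame of air_cleaner above 0.089 m), for 0.2 s.
2. the cover is lifted off, its skirts above the rim of the cleaner (z of cover in the frame of air_cleaner above 0.082 m), for 0.1 s.
At the end, for the whole second after the job is handed in: the cover lies still on the bench on its skirts (origin within 6 mm of bench height), right way up (tilted less than 0.08 rad), not touching the cleaner and with its centre more than 120 mm from the cleaner's centre, and released (height (world z) of cover between -0.006 and 0.006 m and angle between cover's own z axis and vertical below 0.08 rad and horizontal distance between cover and air_cleaner above 0.12 m and contact force between cover and air_cleaner below 0.05 N and linear speed of cover below 0.02 m/s and angular speed of cover below 0.1 rad/s).
It fails at once if the fingers press the tab with more than 20 N (contact force between the fingers and tab above 20 N).
It fails at once if the cover is pulled against the closed latch (more than 20 N between tab and cleaner) (contact force between tab and air_cleaner above 20 N).
It fails at once if the cover is dropped or thrown down: faster than 0.5 m/s just above the bench (height (world z) of cover below 0.035 m and linear speed of cover above 0.5 m/s).
It fails at once if the spool, rivet dish or masking roll is shifted by more than 30 mm (distance of any of spool, rivet_dish, masking_roll from where it was at the start of the episode above 0.03 m).
It also fails if it takes over 54 s, if anything falls off the work surface, if the arm or the gripper's body presses on something with over 40 N, if the wrist force passes 120 N, or if a joint passes its speed limit or range.

## Robot

A 6-joint arm with a two-finger parallel gripper is mounted at the origin on a cart in front of the work surface, level with it; the furniture and walls round the work are solid. World frame = base frame: x ahead of the robot, y to its left, z up, the work surface at z = 0. Lengths are in m, angles in rad, forces in N, time in s.
With the tool pointing down it reaches from about 0.3 to 0.775 m from the base axis. Payload 14.6 kg.
Tool frame: the origin (TCP) lies between the finger pads; the fingertips stand 19 mm ahead of it and the grasp point (between the pads) is the TCP; z points along the fingers, y is the direction in which the jaws open and shut (so a half turn about z gives the same grasp; the last joint's range is limited). The gripper opens to 94 mm and grips with 3 to 60 N. Pads are 16 mm wide; open, the fingers measure 119 mm over their backs; the gripper's body (75 mm by 177 mm) begins 78 mm behind the grasp point.
Start: joints at [1.124, 0.3, 1.521, -0, 1.321, -0.067], TCP at [0.204, 0.511, 0.224] pointing down, gripper open.
Joint ranges: [-3.03, 3.03], [-0.79, 2.21], [0.23, 2.52], [-1.04, 4.18], [0, 3.07], [-2.55, 2.55]. Speed limits (rad/s): [2.22, 2.22, 2.57, 3.14, 3.14, 3.14].

## Interface

Orientations are given as [roll, pitch, yaw] about the fixed x, y, z axes, in that order (R = Rz(yaw) Ry(pitch) Rx(roll)).
In Python, from station import telemetry, vision, ctrl gives the robot as it stands. The module is installed in compiled form; this text tells all that it offers.
- The arm moves only by the shell command python3 -m creep 'ROWS' [FORCE]. ROWS is JSON, a list of rows, each a list of 3 entries, a list of its own where there are three numbers: the shift along the tool's x, y, z in units of 50 mm (1.0 is 50 mm), then the turn about the tool's z in units of 8 degrees (1.0 is 8 degrees), then the opening, from 0 (shut) to 1 (fully open). In form: [[[tx, ty, tz], twist, gripper], ...]. A call has 1 to 12 rows; each row is the pose to reach, as a shift and turn from the pose commanded when the call began, along the tool's axes at that moment; what a row does not reach only later rows make up. A row lasts 1/10 s, in which the tool goes at most 50 mm and 8.59 degrees, less where a joint would pass 70% of its speed; a pose out of reach is approached as far as the arm can. A call with a gripper value outside its range is refused whole. The fingers move at their own pace and stop on an object; FORCE is the grip in N (left out, the last holds). Time passes only in rows, so rows that repeat a pose let the fingers close. It gives the time, the measured TCP pose, the force and the opening at its end, in the units of the state.
- telemetry.get_obs(): the state, without advancing time (a new reading comes with each control period).
- vision.camera(name): name is "scene" or "top" or "wrist"; returns a dict with "img" (400x640x3 uint8, red, green, blue), "depth" (400x640 float32, m along the optical axis (not along the pixel's ray), 0 where there is no reading), "vertical_fov" (degrees; the focal length in pixels is half the picture's height over the tangent of half this angle, whatever the lens; pixels are square), "cx", "cy" (the principal point, pixels), "dist" ([k1, k2, p1, p2, k3] as OpenCV has them; the pictures are not rectified), "extrinsics" (4x4, takes a point from camera to world coordinates); the wrist camera has in their place "hand_eye" (4x4, takes a point from camera to tool coordinates, whose origin is the TCP and whose axes are the flange's). Camera axes: x right, y down, z forward; pixel columns grow to the right and rows downward; lengths in m; the calibration is good to about 2 mm. A picture is of the moment at which its call begins: read the wrist's pose just before it.
- ctrl.hand_in(): hands the job in, once; it reports no verdict.
The state is a dict: "time_s": time; "qpos": joint angles; "joint_vel": joint speeds; "tau": joint torques, N m; "ee_pos": TCP position; "eef_rot": TCP orientation; "force": force on the tool from outside, world axes, zero at the start; "moment": the same for the moment, N m; "grip_width": finger opening in m.
Only numpy, scipy, OpenCV 4.12 (cv2) and the standard library are available. Lean on these libraries where they do the work, as an engineer would, in place of code of your own. Each camera call takes 0.05 s, during which the arm holds its last target.

## Working session

There is one attempt and no reset: what is moved stays moved. The work goes in short steps, Python scripts to look and compute and a shell command to move; the robot and the scene stay as the last step left them, time stands still between calls to the robot, and variables do not carry over. Pictures are saved under pics/ and viewed, and the job is handed in when it is done.

```bash
mkdir -p pics; cat > h.py <<'E'
import numpy as np, cv2
from station import telemetry, vision, ctrl
from scipy.spatial.transform import Rotation as R
def grab(n,name):
    o=telemetry.get_obs(); c=vision.camera(n)
    cv2.imwrite('pics/%s.png'%name,c['img'][:,:,::-1])
    if 'hand_eye' in c:
        T=np.eye(4);T[:3,:3]=R.from_euler('xyz',o['eef_rot']).as_matrix();T[:3,3]=o['ee_pos'];c['T']=T@c['hand_eye']
    else: c['T']=np.array(c['extrinsics'])
    np.save('pics/%s.npy'%name,c,allow_pickle=True)
    return c
def K(c):
    f=200/np.tan(np.radians(c['vertical_fov'])/2); return np.array([[f,0,c['cx']],[0,f,c['cy']],[0,0,1.]])
def ray(c,uv):
    p=cv2.undistortPoints(np.array(uv,float).reshape(-1,1,2),K(c),np.array(c['dist'],float)).reshape(-1,2)
    d=np.c_[p,np.ones(len(p))]
    return c['T'][:3,3], d@c['T'][:3,:3].T
def onplane(c,uv,z):
    o,d=ray(c,uv); return o+d*((z-o[2])/d[:,2])[:,None]
def dep(c,uv):
    o,d=ray(c,uv); z=np.array([c['depth'][int(round(v)),int(round(u))] for u,v in uv]); return o+d*z[:,None]
def load(n): return np.load('pics/%s.npy'%n,allow_pickle=True).item()
E
python3 - <<'E'
from h import *
o=telemetry.get_obs(); print({k:np.round(v,3) for k,v in o.items()})
for n in('scene','top','wrist'):
    c=grab(n,n+'0'); print(n,np.round(c['T'],3).tolist(),c['vertical_fov'])
print(c['hand_eye'])
E
```

```text
{'time_s': np.float64(0.0), 'qpos': array([ 1.124,  0.3  ,  1.522, -0.   ,  1.321, -0.067]), 'joint_vel': array([ 0.001, -0.   ,  0.   ,  0.   ,  0.001, -0.001]), 'tau': array([-3.0000e-03, -5.3181e+01, -3.5272e+01,  7.1000e-02,  2.4000e-02,
       -0.0000e+00]), 'ee_pos': array([0.204, 0.511, 0.224]), 'eef_rot': array([-3.14 , -0.   ,  2.762]), 'force': array([-0.285,  0.36 , -0.125]), 'moment': array([-0.025, -0.038,  0.041]), 'grip_width': np.float64(0.094)}
scene [[0.72, -0.528, 0.449, 0.151], [-0.694, -0.547, 0.469, -0.629], [-0.002, -0.65, -0.76, 0.729], [0.0, 0.0, 0.0, 1.0]] 53.48441812434717
top [[0.001, -0.985, 0.171, 0.412], [-1.0, 0.001, 0.013, -0.249], [-0.013, -0.171, -0.985, 0.935], [0.0, 0.0, 0.0, 1.0]] 48.70130092545389
wrist [[0.37, 0.893, 0.257, 0.129], [0.929, -0.356, -0.103, 0.541], [-0.0, 0.277, -0.961, 0.384], [0.0, 0.0, 0.0, 1.0]] 58.04770103439071
[[ 3.26909191e-04 -9.60832671e-01 -2.77128978e-01  8.04317636e-02]
 [ 9.99999719e-01  1.27209076e-04  7.38581956e-04  2.94287423e-04]
 [-6.74400353e-04 -2.77129142e-01  9.60832443e-01 -1.59638684e-01]
 [ 0.00000000e+00  0.00000000e+00  0.00000000e+00  1.00000000e+00]]
```

View pics/top0.png

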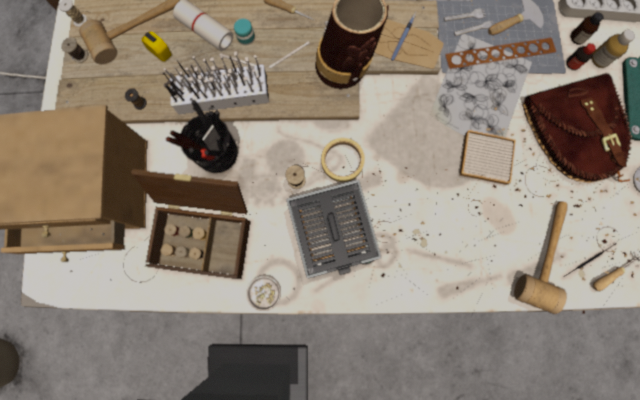

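View pics/scene0.png

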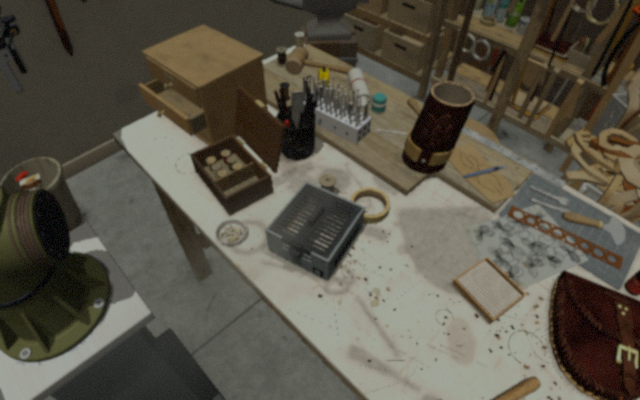

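View pics/wrist0.png

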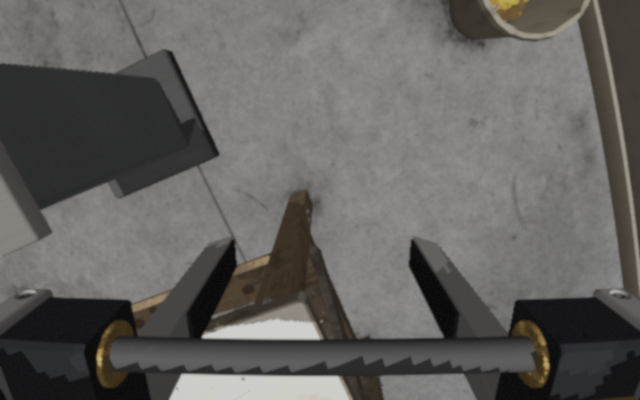

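```bash
python3 - <<'E'
from h import *
for n in('top0','scene0'):
    c=load(n)
    vv,uu=np.mgrid[0:400,0:640]; uv=np.c_[uu.ravel(),vv.ravel()]
    z=c['depth'].ravel()
    o,d=ray(c,uv); P=o+d*z[:,None]
    box=(z>0)&(abs(P[:,0]-.48)<.2)&(abs(P[:,1]+.27)<.2)
    print(n,np.histogram(P[box,2],bins=np.arange(-.01,.13,.01)))
    m=box&(P[:,2]>.07)&(P[:,2]<.09)
    # largest component
    im=m.reshape(400,640).astype(np.uint8)
    k,l,s,_=cv2.connectedComponentsWithStats(im); i=1+np.argmax(s[1:,4]); sel=(l==i).ravel()
    q=P[sel,:2].astype(np.float32)
    r=cv2.minAreaRect(q*1000);print(r, P[sel,2].mean(), s[i])
    m=box&(P[:,2]>.095)&(P[:,2]<.11); q=P[m]; print('rib',len(q),q.mean(0), cv2.minAreaRect((q[:,:2]*1000).astype(np.float32)))
    np.save('pics/P_%s.npy'%n,P)
    if n=='top0':
        im=c['img'][160:300,220:400]; cv2.imwrite('pics/topcrop.png',cv2.resize(im[:,:,::-1],None,fx=4,fy=4,interpolation=cv2.INTER_CUBIC))
    else:
        im=c['img'][160:300,200:400]; cv2.imwrite('pics/scenecrop.png',cv2.resize(im[:,:,::-1],None,fx=4,fy=4,interpolation=cv2.INTER_CUBIC))
E
```

```text
top0 (array([ 7483, 14847,   442,   420,   318,  1134,   388,   351,  1783,
        2999,    55,   181,    31,    25]), array([-0.01,  0.  ,  0.01,  0.02,  0.03,  0.04,  0.05,  0.06,  0.07,
        0.08,  0.09,  0.1 ,  0.11,  0.12,  0.13]))
((506.7449035644531, -262.0793151855469), (161.175537109375, 150.956787109375), 15.276922225952148) 0.08041448735186667 [ 286  180   96   98 4732]
rib 221 [ 0.51429259 -0.22545265  0.10222163] ((534.6304321289062, -177.81793212890625), (211.46173095703125, 47.365577697753906), 71.7703857421875)
scene0 (array([11716,  5120,   611,   545,   623,   791,   637,   462,  2924,
         820,    97,   125,    35,    35]), array([-0.01,  0.  ,  0.01,  0.02,  0.03,  0.04,  0.05,  0.06,  0.07,
        0.08,  0.09,  0.1 ,  0.11,  0.12,  0.13]))
((508.6894836425781, -261.49346923828125), (162.43942260742188, 151.0389404296875), 15.098522186279297) 0.07870287189835622 [ 265  181  101   84 3684]
rib 184 [ 0.51768145 -0.21655132  0.10085606] ((536.3051147460938, -177.8546905517578), (210.84657287597656, 46.61679458618164), 71.49800872802734)
```

View crops.

View pics/topcrop.png

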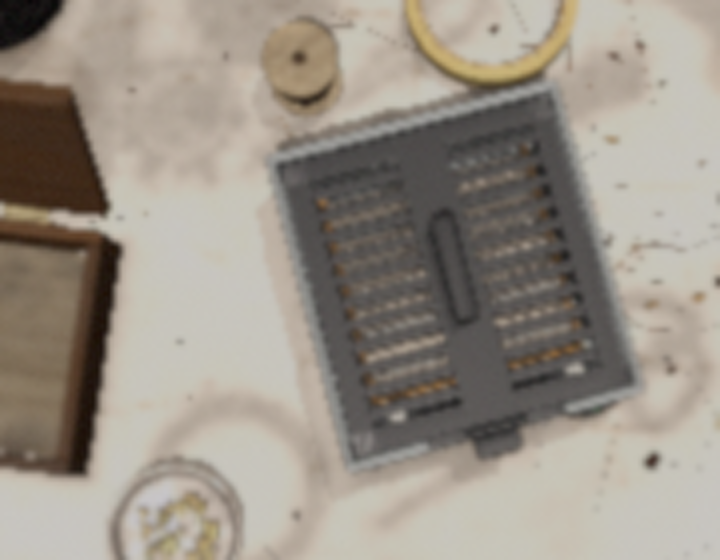

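View pics/scenecrop.png

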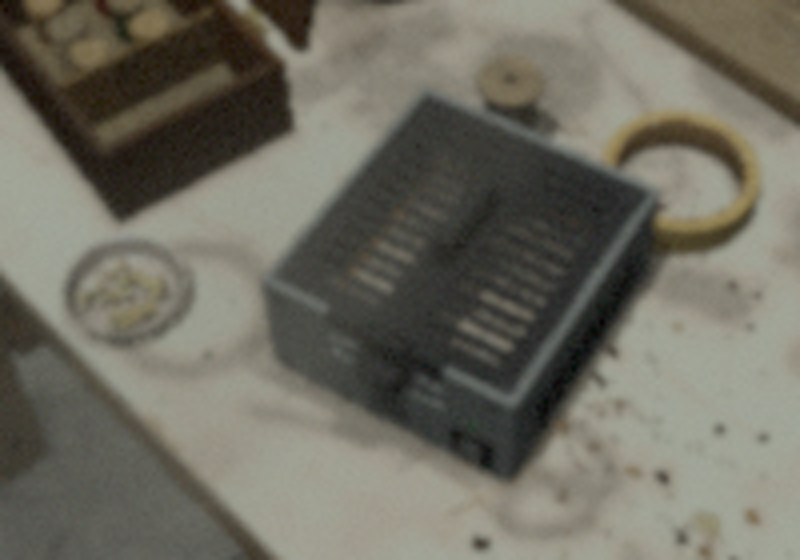

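```bash
python3 - <<'E'
from h import *
a=np.radians(15.2);X=np.array([np.cos(a),np.sin(a)]);Y=np.array([-X[1],X[0]]);C=np.array([.5075,-.262])
for n in('top0','scene0'):
    P=np.load('pics/P_%s.npy'%n); L=np.c_[(P[:,:2]-C)@X,(P[:,:2]-C)@Y,P[:,2]]
    m=(abs(L[:,0])<.04)&(abs(L[:,1])<.03)&(L[:,2]>.094)&(L[:,2]<.108); q=L[m]
    print(n,'rib',len(q),q.mean(0),q.min(0),q.max(0), cv2.minAreaRect((q[:,:2]*1000).astype(np.float32)))
    m=(L[:,0]<-.083)&(L[:,0]>-.12)&(abs(L[:,1])<.03)&(L[:,2]>.03)&(L[:,2]<.09); q=L[m]
    print('pad',len(q),q.mean(0),q.min(0),q.max(0))
    for nm,z0,z1,(x,y),rr in(('dish',.006,.03,(.37,-.13),.06),('spool',.045,.065,(.6,-.18),.05),('roll',.018,.03,(.63,-.27),.06)):
        m=(P[:,2]>z0)&(P[:,2]<z1)&(np.hypot(P[:,0]-x,P[:,1]-y)<rr); q=P[m]; 
        if len(q)>3: print(nm,len(q),cv2.minEnclosingCircle((q[:,:2]*1000).astype(np.float32)))
    print('table', [np.round(np.load('pics/P_%s.npy'%n).reshape(400,640,3)[r,c],3).tolist() for r,c in((300,330),(280,450),(240,420))])
c=load('top0');print(onplane(c,[(295,175),(343,160),(265,291),(488,158),(462,155),(197,240),(245,275)],0.02))
print(onplane(c,[(30,306),(200,308),(400,310),(500,310)],0))
E
```

```text
top0 rib 178 [-0.0010582   0.00040375  0.10211025] [-0.02645232 -0.00629071  0.09451221] [0.02589573 0.00634517 0.1061364 ] ((-0.2787342071533203, 0.03519582748413086), (52.343963623046875, 12.632376670837402), 0.05114496499300003)
pad 55 [-0.08733702  0.00047525  0.06462466] [-0.09208074 -0.01159566  0.06041357] [-0.08308306  0.01228277  0.06852997]
dish 468 ((381.12725830078125, -126.2705078125), 43.49986267089844)
spool 291 ((598.489013671875, -182.19102478027344), 41.60637283325195)
roll 305 ((660.8206176757812, -283.5743103027344), 46.31339645385742)
table [[0.364, -0.256, -0.004], [0.405, -0.508, 0.001], [0.489, -0.448, -0.0]]
scene0 rib 141 [-0.00130224 -0.00110024  0.10018537] [-0.02479844 -0.00718002  0.09413809] [0.0266718  0.00602329 0.10350635] ((0.9488945007324219, -0.5871586799621582), (51.49851608276367, 13.016181945800781), 1.0396672487258911)
pad 72 [-0.08757659 -0.00148043  0.05968833] [-0.09046293 -0.01200576  0.04899456] [-0.08306824  0.01075297  0.06623751]
dish 338 ((380.3345642089844, -118.27197265625), 36.23550796508789)
spool 181 ((603.666015625, -190.73486328125), 38.360877990722656)
roll 162 ((639.597412109375, -280.5502014160156), 56.0956916809082)
table [[0.426, -0.387, 0.0], [0.639, -0.531, -0.002], [0.677, -0.424, -0.001]]
[[ 0.62603187 -0.18244334  0.02      ]
 [ 0.65871607 -0.28470243  0.02      ]
 [ 0.38323027 -0.12340487  0.02      ]
 [ 0.66384897 -0.59900672  0.02      ]
 [ 0.67023833 -0.54194609  0.02      ]
 [ 0.48719891  0.02212947  0.02      ]
 [ 0.41544989 -0.08142484  0.02      ]]
[[ 0.33900647  0.40400671  0.        ]
 [ 0.34586146  0.01606096  0.        ]
 [ 0.34365885 -0.40166822  0.        ]
 [ 0.34066333 -0.61361985  0.        ]]
```

```bash
python3 -m creep '[[[-0.2,-0.3,0],0.5,0.5],[[-0.6,-0.8,0],1.2,0],[[-1,-1.4,0],2,0],[[-1.4,-2.1,0],2.8,0],[[-1.8,-2.7,0],3.6,0],[[-2.3,-3.4,0],4.5,0],[[-2.8,-4.1,0],5.4,0],[[-3.2,-4.8,0],6.3,0],[[-3.7,-5.4,0],7.2,0],[[-4.1,-6,0],8,0],[[-4.4,-6.5,0],8.6,0],[[-4.6,-6.8,0],9,0]]'
python3 - <<'E'
from h import *
o=telemetry.get_obs(); p=o['ee_pos'];Rm=R.from_euler('xyz',o['eef_rot']).as_matrix()
print(o['qpos'],o['eef_rot'],np.array([.3815,-.296,.2])-p, Rm.T@(np.array([.3815,-.296,.2])-p)/.05, np.degrees(o['eef_rot'][2]-.2635)/8)
E
```

```text
time_s: 1.35
ee_pos: [0.2914, 0.1081, 0.2245]
eef_rot: [3.141, 0.0, 1.5]
force: [-0.4, 0.5, 0.4]
grip_width: 0.0024
[ 2.37328637e-01 -2.71138061e-01  2.10012800e+00 -1.86135759e-04
  1.31229878e+00  3.07798829e-01] [3.14124848e+00 7.94283322e-05 1.50037368e+00] [ 0.09005968 -0.4041046  -0.02446115] [-7.93528041  2.36525234  0.49066734] 8.858455172501017
```

```bash
python3 -m creep '[[[-0.3,0.1,0],0.5,0],[[-0.9,0.3,0],1.2,0],[[-1.6,0.5,0],2,0],[[-2.4,0.7,0],2.8,0],[[-3.2,1,0],3.6,0],[[-4,1.2,0],4.5,0],[[-4.8,1.4,0],5.4,0],[[-5.6,1.7,0.1],6.3,0],[[-6.4,1.9,0.2],7.2,0],[[-7.1,2.1,0.3],8,0],[[-7.6,2.3,0.4],8.6,0],[[-7.9,2.4,0.5],8.9,0]]'
python3 -m creep '[[[0,0,0],0,0],[[0,0,0],0,0]]'
python3 - <<'E'
from h import *
o=telemetry.get_obs(); p=o['ee_pos'];Rm=R.from_euler('xyz',o['eef_rot']).as_matrix()
print(o['qpos'],o['eef_rot'])
c=grab('top','top1'); c=grab('wrist','wrist1'); c=grab('scene','scene1')
E
```

```text
time_s: 2.55
ee_pos: [0.3853, -0.294, 0.1987]
eef_rot: [-3.141, 0.0, 0.258]
force: [0.4, 0.7, 0.5]
grip_width: 0.0008
time_s: 2.75
ee_pos: [0.385, -0.2918, 0.1992]
eef_rot: [-3.141, 0.0, 0.263]
force: [0.1, 0.6, -0.2]
grip_width: 0.0004
[-7.24417627e-01  1.75015644e-01  1.73645614e+00  1.11593723e-04
  1.23112139e+00  5.82899819e-01] [-3.14069945e+00  4.62923026e-04  2.63441854e-01]
```

View pics/wrist1.png

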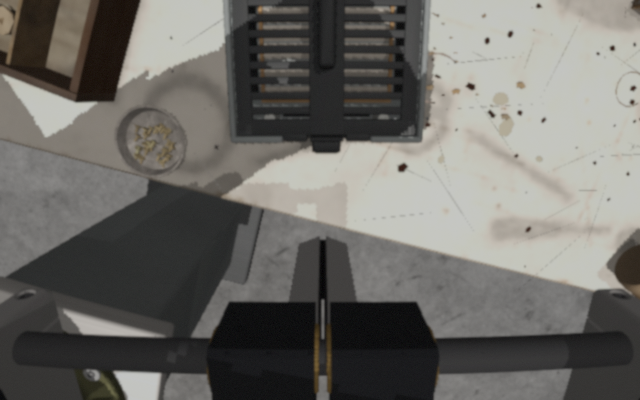

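View pics/scene1.png

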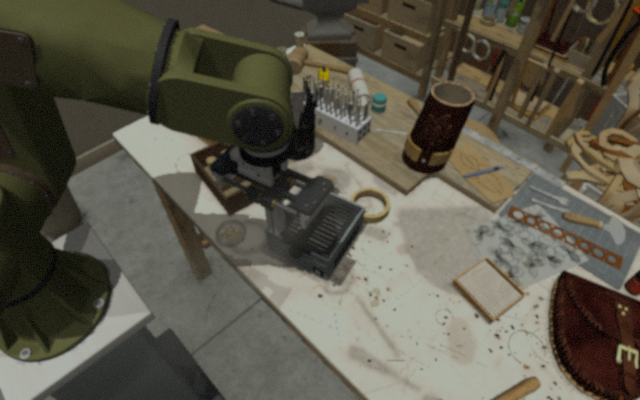

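```bash
python3 -m creep '[[[0,0.06,0.3],0,0],[[0,0.06,0.8],0,0],[[0,0.06,1.4],0,0],[[0,0.06,2],0,0],[[0,0.06,2.4],0,0],[[0,0.06,2.6],0,0],[[0,0.06,2.6],0,0],[[0,0.06,2.6],0,0]]'
python3 -m creep '[[[0.1,0,0],0,0],[[0.2,0,0],0,0],[[0.3,0,0],0,0],[[0.4,0,0],0,0],[[0.4,0,0],0,0],[[0.4,0,0],0,0]]'
python3 - <<'E'
from h import *
o=telemetry.get_obs();print(o['force'],o['eef_rot'])
d=o['ee_pos'][:2]-np.array([.507,-.262]);a=.2635;print(d@[np.cos(a),np.sin(a)],d@[-np.sin(a),np.cos(a)])
grab('wrist','wrist2')
E
```

```text
time_s: 3.7
ee_pos: [0.3865, -0.2953, 0.0705]
eef_rot: [3.14, -0.001, 0.263]
force: [-0.1, 0.9, 0.8]
grip_width: 0.0002
time_s: 4.3
ee_pos: [0.4054, -0.2899, 0.0694]
eef_rot: [-3.141, 0.0, 0.263]
force: [0.3, -0.3, 1.0]
grip_width: 0.0002
[ 0.26972901 -0.30463906  0.98111906] [-3.14146724e+00  1.19713961e-04  2.62759262e-01]
-0.10532813369575762 -0.00046142066532089265
```

View pics/wrist2.png

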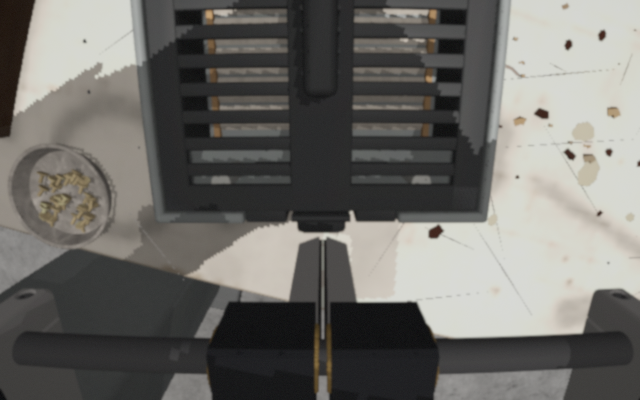

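```bash
python3 -m creep '[[[0.04,0,0],0,0],[[0.08,0,0],0,0],[[0.12,0,0],0,0],[[0.12,0,0],0,0]]'
python3 -m creep '[[[0.02,0,0],0,0],[[0.04,0,0],0,0],[[0.04,0,0],0,0]]'
python3 -m creep '[[[0.02,0,0],0,0],[[0.04,0,0],0,0],[[0.04,0,0],0,0]]'
```

```text
time_s: 4.75
ee_pos: [0.4114, -0.2884, 0.0694]
eef_rot: [3.142, -0.0, 0.263]
force: [0.7, 0.0, -0.9]
grip_width: 0.0005
time_s: 5.05
ee_pos: [0.4127, -0.2879, 0.0693]
eef_rot: [-3.141, 0.001, 0.262]
force: [-3.5, -2.3, -1.3]
grip_width: 0.0005
time_s: 5.35
ee_pos: [0.4146, -0.2874, 0.0692]
eef_rot: [-3.141, 0.001, 0.262]
force: [-5.9, -1.7, -0.0]
grip_width: 0.0003
```

```bash
python3 -m creep '[[[0.02,0,0],0,0],[[0.04,0,0],0,0],[[0.04,0,0],0,0]]'
python3 -m creep '[[[0.02,0,0],0,0],[[0.04,0,0],0,0],[[0.04,0,0],0,0]]'
```

```text
time_s: 5.65
ee_pos: [0.417, -0.2869, 0.0695]
eef_rot: [3.142, -0.0, 0.262]
force: [-2.3, -0.1, 2.7]
grip_width: 0.0002
time_s: 5.95
ee_pos: [0.4191, -0.2864, 0.0696]
eef_rot: [3.141, -0.0, 0.263]
force: [-2.5, -1.1, 3.1]
grip_width: 0.0006
```

Force dropped; the tab is probably free. Check.

```bash
python3 -m creep '[[[0,0,0],0,0],[[0,0,0],0,0]]'
cat > z.py <<'E'
from h import *
import sys
C=np.array([.507,-.262]);a=.2635
def loc(P): 
    d=P[:,:2]-C; return np.c_[d@[np.cos(a),np.sin(a)],d@[-np.sin(a),np.cos(a)],P[:,2]]
vv,uu=np.mgrid[0:400,0:640]; uv=np.c_[uu.ravel(),vv.ravel()]
def prof(c):
    o,d=ray(c,uv);z=c['depth'].ravel();L=loc(o+d*z[:,None]);L[z<=0]=9;return L
if __name__=='__main__':
    for n in('top','wrist'):
        L=prof(grab(n,n+sys.argv[1]))
        for x in np.arange(-.07,.07,.02):
            m=(abs(L[:,0]-x)<.006)&(abs(abs(L[:,1])-.06)<.006)&(L[:,2]>.06)
            print(n,round(x,2),m.sum(),np.round(np.median(L[m,2]),4) if m.sum() else '')
E
python3 z.py 3
```

```text
time_s: 6.15
ee_pos: [0.4189, -0.2864, 0.0695]
eef_rot: [3.141, -0.0, 0.262]
force: [-3.4, -1.0, 2.7]
grip_width: 0.0007
top -0.07 106 0.2649
top -0.05 50 0.0884
top -0.03 76 0.0874
top -0.01 75 0.086
top 0.01 74 0.0845
top 0.03 72 0.0832
top 0.05 70 0.0816
top 0.07 74 0.0808
wrist -0.07 2596 0.1642
wrist -0.05 1531 0.0876
wrist -0.03 2123 0.086
wrist -0.01 2301 0.0847
wrist 0.01 2354 0.0835
wrist 0.03 642 0.0825
wrist 0.05 0 
wrist 0.07 0
```

View pics/wrist3.png

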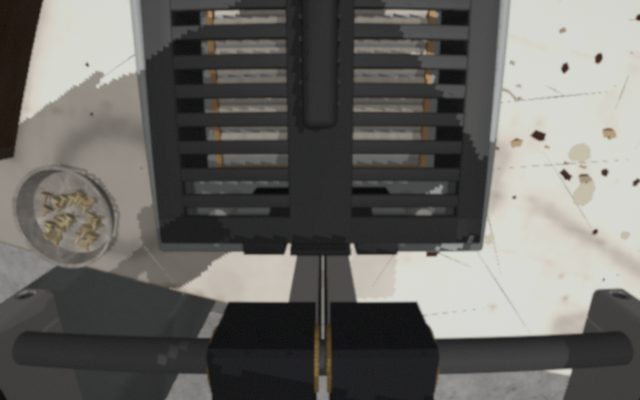

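```bash
python3 -m creep '[[[0,0,-0.05],0,0],[[0,0,-0.1],0,0],[[0,0,-0.14],0,0],[[0,0,-0.14],0,0]]'
python3 -m creep '[[[-0.06,0,0],0,0],[[-0.12,0,0],0,0],[[-0.2,0,0],0,0],[[-0.4,0,0],0,0],[[-0.6,0,0],0,0],[[-0.8,0,0],0,0],[[-0.8,0,0],0,0]]'
python3 z.py 4
```

```text
time_s: 6.65
ee_pos: [0.4187, -0.2864, 0.0766]
eef_rot: [-3.142, 0.0, 0.263]
force: [-4.0, -2.7, 0.2]
grip_width: 0.0002
time_s: 7.35
ee_pos: [0.3791, -0.2971, 0.0765]
eef_rot: [-3.141, 0.0, 0.261]
force: [0.3, -0.2, 0.5]
grip_width: 0.0004
top -0.07 58 0.0958
top -0.05 77 0.0935
top -0.03 75 0.0907
top -0.01 77 0.0886
top 0.01 74 0.0868
top 0.03 74 0.0845
top 0.05 69 0.0823
top 0.07 72 0.0797
wrist -0.07 1316 0.0933
wrist -0.05 1779 0.0926
wrist -0.03 2482 0.0899
wrist -0.01 633 0.0881
wrist 0.01 0 
wrist 0.03 0 
wrist 0.05 0 
wrist 0.07 0
```

View pics/wrist4.png

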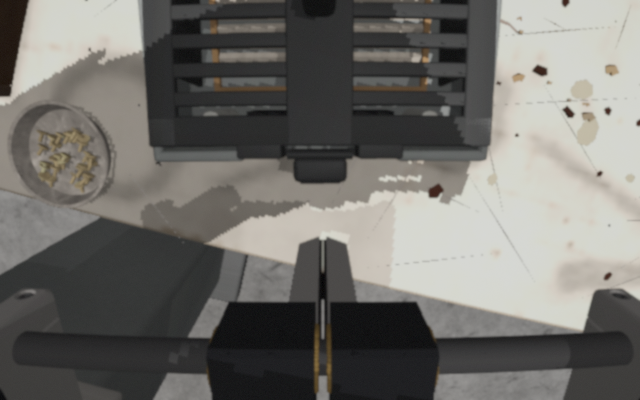

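```bash
python3 -m creep '[[[0,0,-0.5],0,0.3],[[0,0,-1.2],0,0.5],[[0.3,0,-1.7],0,0.55],[[0.9,0,-1.7],0,0.55],[[1.6,0,-1.7],0,0.55],[[2.2,0,-1.7],0,0.55],[[2.55,0,-1.7],0,0.55],[[2.66,0,-1.7],0,0.55],[[2.66,0,-1.7],0,0.55],[[2.66,0,-1.7],0,0.55]]'
python3 - <<'E'
from h import *
from z import loc
o=telemetry.get_obs();print(loc(o['ee_pos'][None]),o['eef_rot'])
grab('wrist','wrist5')
E
```

```text
time_s: 8.45
ee_pos: [0.5081, -0.2624, 0.1614]
eef_rot: [-3.141, 0.0, 0.262]
force: [-0.0, -0.3, -0.4]
grip_width: 0.0517
[[ 0.00095351 -0.00067557  0.16137434]] [-3.14140718e+00  3.08211078e-04  2.62195232e-01]
```

View pics/wrist5.png

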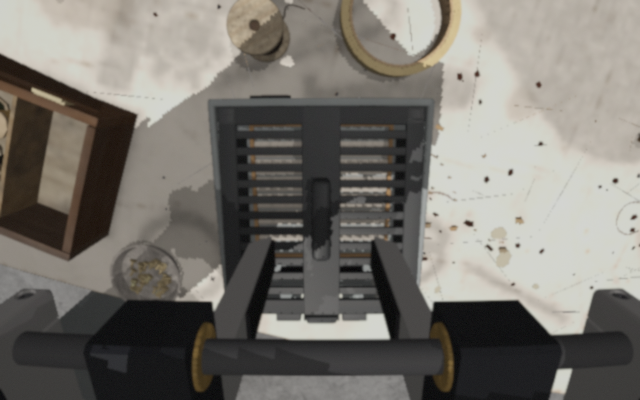

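```bash
python3 -m creep '[[[0,0,0.2],0,0.55],[[0,0,0.5],0,0.55],[[0,0,0.75],0,0.5],[[0,0,0.9],0,0.45],[[0,0,1.0],0,0.4],[[0,0,1.0],0,0.4],[[0,0,1.0],0,0.4]]'
python3 -m creep '[[[0,0,0],0,0.2],[[0,0,0],0,0],[[0,0,0],0,0],[[0,0,0],0,0],[[0,0,0],0,0],[[0,0,0],0,0],[[0,0,0],0,0]]' 35
```

```text
time_s: 9.2
ee_pos: [0.5089, -0.2623, 0.1118]
eef_rot: [3.141, -0.0, 0.262]
force: [0.8, 0.5, -0.8]
grip_width: 0.0376
time_s: 9.9
ee_pos: [0.5088, -0.2622, 0.1116]
eef_rot: [3.141, -0.0, 0.262]
force: [0.6, 0.3, 2.4]
grip_width: 0.0115
```

```bash
python3 -m creep '[[[0,0,-0.06],0,0],[[0,0,-0.14],0,0],[[0,0,-0.22],0,0],[[0,0,-0.3],0,0],[[0,0,-0.3],0,0]]'
python3 -m creep '[[[0,0,-0.08],0,0],[[0,0,-0.16],0,0],[[0,0,-0.24],0,0],[[0,0,-0.3],0,0],[[0,0,-0.3],0,0]]'
```

```text
time_s: 10.4
ee_pos: [0.5085, -0.2624, 0.1271]
eef_rot: [3.141, 0.001, 0.262]
force: [-4.0, -0.1, -2.6]
grip_width: 0.0116
time_s: 10.9
ee_pos: [0.509, -0.2623, 0.1422]
eef_rot: [3.141, -0.001, 0.263]
force: [-0.3, -0.3, -2.2]
grip_width: 0.0119
```

```bash
python3 -m creep '[[[0,0,-0.1],0,0],[[0,0,-0.3],0,0],[[0,0,-0.6],0,0],[[0,0,-1],0,0],[[0,0,-1.3],0,0],[[0,0,-1.5],0,0],[[0,0,-1.6],0,0],[[0,0,-1.6],0,0],[[0,0,-1.6],0,0]]'
python3 - <<'E'
from h import *
for n in('top','wrist','scene'): grab(n,n+'6')
E
```

```text
time_s: 11.8
ee_pos: [0.5085, -0.2621, 0.2208]
eef_rot: [-3.141, 0.001, 0.262]
force: [0.3, 0.1, -1.2]
grip_width: 0.0114
```

View pics/wrist6.png

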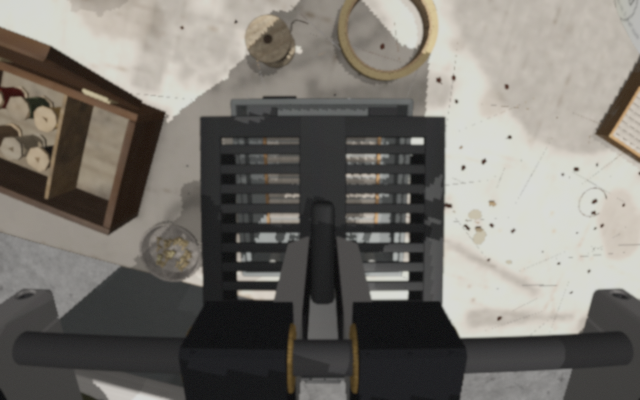

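View pics/scene6.png

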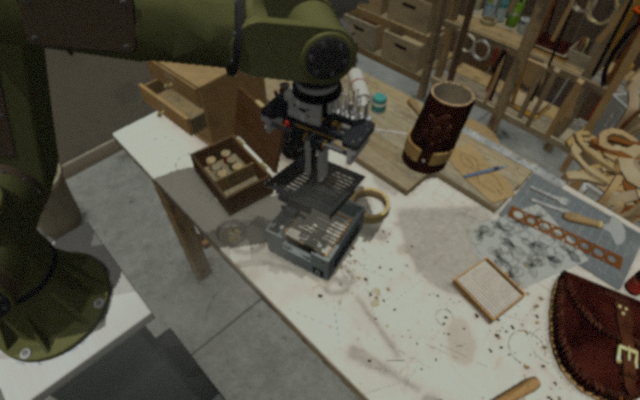

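```bash
python3 -m creep '[[[0,0.2,0],0,0],[[-0.1,0.5,0],0,0],[[-0.2,0.9,0],0,0],[[-0.2,1.4,0],0,0],[[-0.3,1.9,0],0,0],[[-0.4,2.4,0],0,0],[[-0.5,2.9,0],0,0],[[-0.6,3.3,0],0,0],[[-0.6,3.6,0],0,0],[[-0.6,3.75,0],0,0],[[-0.6,3.8,0],0,0],[[-0.6,3.8,0],0,0]]'
python3 -m creep '[[[0,0,0.1],0,0],[[0,0,0.3],0,0],[[0,0,0.6],0,0],[[0,0,0.9],0,0],[[0,0,1.2],0,0],[[0,0,1.5],0,0],[[0,0,1.8],0,0],[[0,0,2.1],0,0],[[0,0,2.3],0,0],[[0,0,2.4],0,0],[[0,0,2.4],0,0],[[0,0,2.4],0,0]]'
python3 - <<'E'
from h import *
from z import loc
o=telemetry.get_obs();print(loc(o['ee_pos'][None]),o['eef_rot'],o['force'])
for n in('top','scene'): grab(n,n+'7')
E
```

```text
time_s: 13.15
ee_pos: [0.5289, -0.4536, 0.2211]
eef_rot: [-3.141, 0.0, 0.262]
force: [0.1, 0.6, -1.2]
grip_width: 0.0116
time_s: 14.35
ee_pos: [0.5293, -0.4537, 0.1021]
eef_rot: [3.141, -0.001, 0.262]
force: [-0.1, -0.0, -1.9]
grip_width: 0.0117
[[-0.02843073 -0.1908995   0.1021111 ]] [ 3.14073743e+00 -5.40299532e-04  2.62456637e-01] [-0.0657169  -0.02251743 -1.91919252]
```

View pics/top7.png

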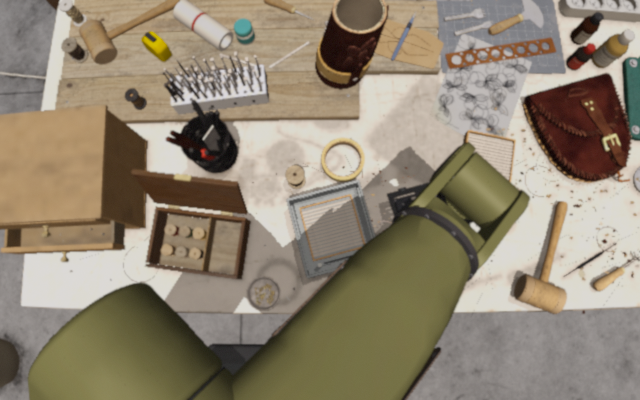

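View pics/scene7.png

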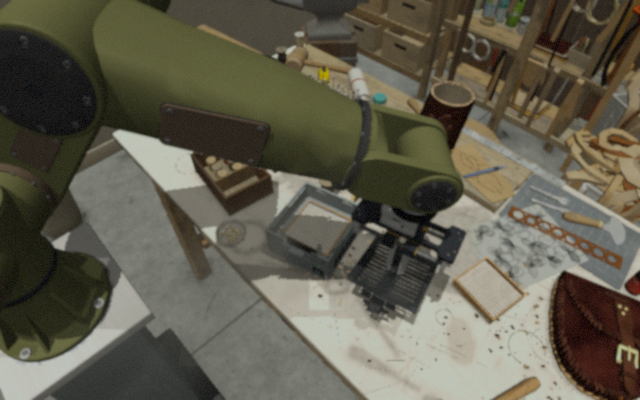

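```bash
python3 -m creep '[[[0,0,0.05],0,0],[[0,0,0.1],0,0],[[0,0,0.15],0,0],[[0,0,0.2],0,0],[[0,0,0.25],0,0],[[0,0,0.3],0,0],[[0,0,0.35],0,0],[[0,0,0.4],0,0],[[0,0,0.45],0,0],[[0,0,0.5],0,0],[[0,0,0.5],0,0]]'
python3 -m creep '[[[0,0,0.04],0,0],[[0,0,0.08],0,0],[[0,0,0.12],0,0],[[0,0,0.16],0,0],[[0,0,0.2],0,0],[[0,0,0.2],0,0]]'
```

```text
time_s: 15.55
ee_pos: [0.5289, -0.4533, 0.076]
eef_rot: [-3.141, 0.0, 0.263]
force: [0.1, -0.6, -1.6]
grip_width: 0.0116
time_s: 16.15
ee_pos: [0.5287, -0.4544, 0.069]
eef_rot: [3.14, 0.0, 0.262]
force: [-10.4, 2.6, 18.6]
grip_width: 0.012
```

```bash
python3 -m creep '[[[0,0,0],0,0],[[0,0,0],0,0],[[0,0,0],0,0]]' 8
python3 - <<'E'
from h import *
for n in('top','wrist','scene'): grab(n,n+'8')
c=load('scene8')['img'][180:360,300:500]; cv2.imwrite('pics/s8c.png',cv2.resize(c[:,:,::-1],None,fx=3.3,fy=3.3))
E
```

```text
time_s: 16.45
ee_pos: [0.529, -0.4539, 0.0669]
eef_rot: [3.141, -0.0, 0.262]
force: [-2.0, -2.0, 2.9]
grip_width: 0.0119
```

View pics/s8c.png

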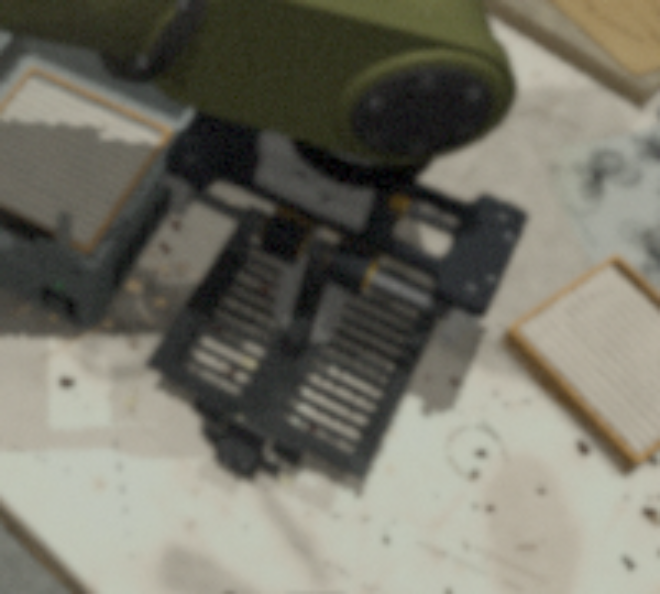

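View pics/wrist8.png

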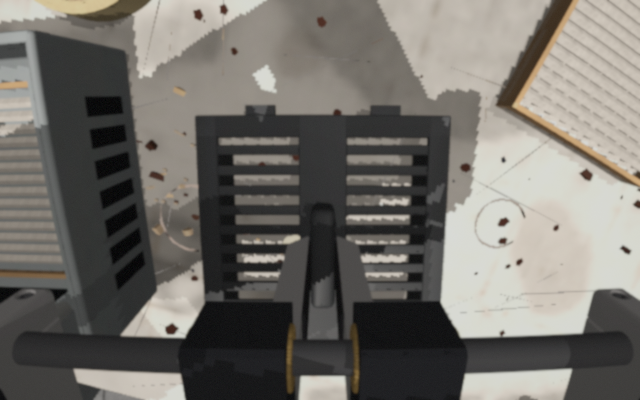

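Force relaxed to ~3 N with the lower grip. Continue down gently.

```bash
cat > t.py <<'E'
from h import *
import sys
from z import uv
c=grab('wrist','w'+sys.argv[1]);o,d=ray(c,uv);P=o+d*c['depth'].ravel()[:,None]
b=np.array([.5285,-.4535]);a=.2625;q=P[:,:2]-b;x=q@[np.cos(a),np.sin(a)];y=q@[-np.sin(a),np.cos(a)]
for X in np.arange(-.06,.08,.02):
    m=(abs(x-X)<.005)&(abs(abs(y)-.06)<.008)&(P[:,2]>.015)&(P[:,2]<.08)
    print(round(X,2),m.sum(),np.round(np.median(P[m,2]),4) if m.sum() else '')
E
python3 t.py 8b
python3 -m creep '[[[0,0,0.03],0,0],[[0,0,0.06],0,0],[[0,0,0.09],0,0],[[0,0,0.09],0,0]]'
python3 t.py 9
```

```text
-0.06 0 
-0.04 83 0.0219
-0.02 979 0.0438
0.0 1060 0.0412
0.02 1037 0.0387
0.04 1084 0.0365
0.06 1018 0.0341
0.08 0 
time_s: 17.05
ee_pos: [0.529, -0.4533, 0.0614]
eef_rot: [-3.141, 0.0, 0.263]
force: [-1.2, 0.1, 0.8]
grip_width: 0.0124
-0.06 0 
-0.04 24 0.0176
-0.02 909 0.0369
0.0 983 0.0365
0.02 1022 0.036
0.04 1124 0.0355
0.06 1079 0.0351
0.08 0
```

```bash
python3 -m creep '[[[0,0,0.02],0,0],[[0,0,0.03],0,0],[[0,0,0.03],0,0]]' 4
python3 -m creep '[[[0,0,0],0,0.2],[[0,0,0],0,0.3],[[0,0,0],0,0.4],[[0,0,0],0,0.4],[[0,0,0],0,0.4],[[0,0,-0.1],0,0.4],[[0,0,-0.4],0,0.4],[[0,0,-0.9],0,0.4],[[0,0,-1.5],0,0.4],[[0,0,-2],0,0.4],[[0,0,-2.3],0,0.4],[[0,0,-2.3],0,0.4]]'
python3 t.py 10
python3 - <<'E'
from h import *
grab('scene','scene10')
E
```

```text
time_s: 17.4
ee_pos: [0.5291, -0.4533, 0.0602]
eef_rot: [-3.141, 0.0, 0.263]
force: [0.8, -0.0, -1.6]
grip_width: 0.0119
time_s: 18.6
ee_pos: [0.5296, -0.454, 0.1785]
eef_rot: [3.138, -0.002, 0.263]
force: [0.2, -0.5, -0.0]
grip_width: 0.0375
-0.06 130 0.0353
-0.04 345 0.035
-0.02 365 0.0351
0.0 378 0.035
0.02 416 0.0352
0.04 424 0.0352
0.06 420 0.0353
0.08 38 0.0328
```

View pics/w10.png

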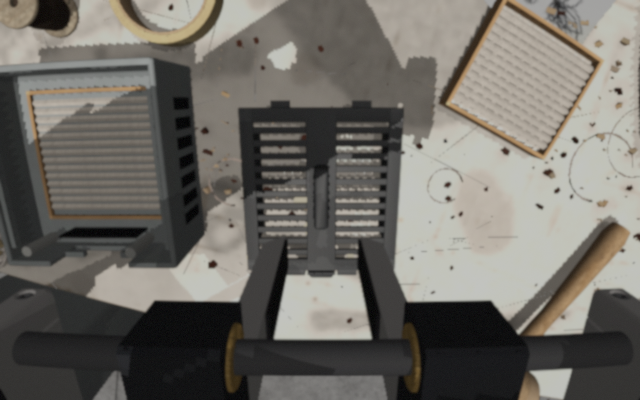

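View pics/scene10.png

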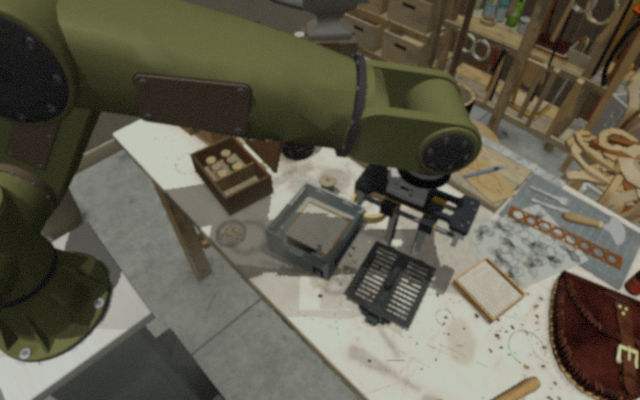

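```bash
python3 -m creep '[[[0,0,0],0,0.4],[[0,0,0],0,0.4],[[0,0,0],0,0.4]]'; python3 -c "
from station import ctrl; print(ctrl.hand_in())"
```

```text
time_s: 19.0
ee_pos: [0.5289, -0.4534, 0.1746]
eef_rot: [-3.141, 0.001, 0.262]
force: [0.1, 0.0, -0.5]
grip_width: 0.0377
the job is handed in; nothing more can be done
None
```

The cover is off the cleaner, lying right way up and released on the bench to its right, and I handed the job in at 19 s. No verdict was reported.

- **Tab and latch:** I pressed the tab with the closed fingers. The highest contact reading was about 6 N. The front edge rose to about 90 mm while I was still pressing, and to about 96 mm after I let go.
- **Lift:** I lifted the cover straight up by its rib. I took its height over the rim from the gripper position and pictures, not by measuring its skirts.
- **Laying down:** The wrist force rose briefly to about 19 N upward when the rear skirts met the bench, because the hard grip kept the cover from levelling. I loosened the grip, it relaxed to about 3 N, and I lowered it the rest of the way.
- **Last checks:** The plate top read about 35 mm at every point along the cover, against 36 mm nominal, so the cover is level on its skirts. The picture shows a clear gap to the cleaner, and the centres are about 190 mm apart going by the release position.
- **Bystanders:** The spool, rivet dish and masking roll looked unmoved. I judged this by eye in the pictures and did not re-measure them.

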